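# Load and clamp a media bottle on the bench shaker

## Robot

A 6-joint arm with a two-finger parallel gripper is mounted at the origin on the work surface. World frame = base frame: x ahead of the robot, y to its left, z up, the work surface at z = 0. Lengths are in m, angles in degrees, forces in N, time in s.
With the tool pointing down it reaches from about 0.375 to 0.9 m from the base axis. Payload 3.1 kg.
Tool frame: the origin (TCP) lies at the very end of the fingers, on their centre line; the grasp point (between the pads) lies arm.grip_point_offset behind it (arm.grip_point_offset is the distance from the TCP to the grasp point, in m); z points along the fingers, y is the direction in which the jaws open and shut (so a half turn about z gives the same grasp; the last joint's range is limited). The gripper opens to 87 mm and grips with 3 to 60 N. Pads are 19 mm wide; open, the fingers measure 117 mm over their backs; the gripper's body (75 mm by 190 mm) begins 51 mm behind the grasp point.
Start: joints at [-85.629, 30.224, 82.088, -0, 67.689, -10.227], TCP at [0.158, -0.605, 0.183] pointing down, gripper open.
Joint ranges: [-176.69, 176.69], [-43.24, 126.21], [12.49, 139.97], [-82, 262], [0, 151.66], [-163.58, 163.58]. Speed limits (degrees/s): [159.86, 159.86, 180, 180, 180, 180].

## Interface

Orientations are given as [roll, pitch, yaw] about the fixed x, y, z axes, in that order (R = Rz(yaw) Ry(pitch) Rx(roll)).
In Python, from plant import status, imaging, job, arm gives the robot as it stands.
- The arm moves only by the tool arm_command, never from a script. Its argument "increments" is one flat list of numbers, 7 for each row, row after row: the shift along the tool's x, y, z in units of 100 mm (1.0 is 100 mm), then the turn, a rotation vector about the tool's x, y, z in units of 90 degrees (1.0 is 90 degrees), then the opening, from 0 (shut) to 1 (fully open). A call has 1 to 10 rows; each row shifts and turns the commanded pose from where the row before left it, along the tool's axes as they then stand; what a row does not reach is not made up. A row lasts 1/10 s, in which the tool goes at most 50 mm and 8.59 degrees, less where a joint would pass 70% of its speed; a pose out of reach is approached as far as the arm can. A call with a number of a shift or a turn outside -1 to 1 is refused whole. A call with a gripper value outside its range is refused whole. The fingers move at their own pace and stop on an object; the grip force is fixed at half the most. Time passes only in rows, so rows that do not move let the fingers close. It gives the time, the measured TCP pose, the force and the opening at its end, in the units of the state.
- status.read_state(): the state, without advancing time (a new reading comes with each control period).
- imaging.get_image(name): name is "side" or "top" or "wrist"; returns a dict with "frame" (420x560x3 uint8, blue, green, red), "intrinsics" (3x3 intrinsics, pixels), "dist" ([k1, k2, p1, p2, k3] as OpenCV has them; the pictures are not rectified), "eye" and "attitude" of the camera in the world. Camera axes: x right, y down, z forward; pixel columns grow to the right and rows downward; lengths in m; the calibration is good to about 2 mm. A picture is of the moment at which its call begins. There is no depth.
- job.finish_job(): hands the job in, once; it reports no verdict.
The state is a dict: "time_s": time; "joint_pos": joint angles; "dq": joint speeds; "joint_efforts": joint torques, N m; "eef_pos": TCP position; "ee_rot": TCP orientation; "ft_force": force on the tool from outside, world axes, zero at the start; "moment": the same for the moment, N m; "width": opening from 0.0 (shut) to 1.0 (fully open).
Only numpy, scipy, OpenCV 4.12 (cv2) and the standard library are available. Lean on these libraries where they do the work, as an engineer would, in place of code of your own. Each camera call takes 0.05 s, during which the arm holds its last target. There are 200 camera calls.

## Task

Stand the amber bottle with the orange cap gently on the shaker platform, against the two red rubber cushions at its end plate. Then pinch in both brass spring buttons of the clamp bar and slide the bar towards the bottle until the buttons pop out fully through the holes at the yellow line, and let go, so that the bottle is caged upright. Never force the bar against buttons that are caught in their holes, and leave the other things on the bench as they are.

Things in the scene. Friction and masses are not known exactly. Their poses are not given: they have to be found in the camera images.
- bottle_mid (a point): Amber glass bottle with orange cap and white label, upright on the bench: 70 mm in diameter, 138 mm tall, 0.3 to 0.55 kg. Point on its axis, 69 mm above its underside. Straight body up to 90 mm; shoulder and neck narrower (40 mm across at 100 mm). The cap, 46 mm in diameter, spans 43 to 69 mm above this point: grip it there from above.
- shaker: Reciprocating shaker, off, fixed on the bench: white housing, black panel on its -x side. Origin: centre of its underside; z up, y along the clamp tube. Its platform, 300 mm (x) by 320 mm (y), dark rubber top 110 mm above this origin, runs along y over its stroke of about 30 mm against 2.5 N of friction and may stand anywhere in it: it goes along with the bar up to its end stop.
- cradle (a point): Point on the platform's top, under the bottle's axis when the bottle is home, touching both end cushions; moves with the platform. Axes as the shaker's. The cushions are two upright red rubber posts, 12 mm in diameter, 60 mm high, centred 34.6 mm from this point towards -y and 22 mm to either side in x, before a 60 mm high end plate. The clamped bar leaves the bottle 2 mm of play, parked 32 mm.
- bar: Clamp bar; origin on the axis of its sleeve amid the parking holes. Axes as the shaker's. Sleeve: 25 x 25 mm aluminium tube along y, wall 1.5 mm, axis 55 mm above the platform top, from 72 mm to the -y side to 75 mm to the +y side of the origin. Pairs of 11.5 mm holes in its +x and -x walls: at the origin, 30 mm to +y (yellow line across the top) and 60 mm to +y. Sliding takes about 7 N.
- crossbar (a point): Centre of the crossbar at the sleeve's -y end, 77 mm to the -y side of the bar's origin; moves with the bar. Grey, 66 mm (x) by 10 mm, 46 mm high; it bears two upright 12 mm red rubber rollers on its -y side, centred 11 mm from it and 22 mm to either side, which close on the bottle.
- post (a point): Middle of the grey post (46 x 26 mm, 74 mm high) on the platform's +y edge, at the axis of the fixed 20 mm inner tube that it holds and over which the sleeve slides; straight to +y of cradle, moves with the platform. The two spring buttons sit in that inner tube, 95 mm to the -y side of this point.
- button_near: Brass spring button, 10 mm in diameter, round head, in the inner tube's -x side; origin at the tip of its head. Fully out it stands 5 mm out of the sleeve's wall (17.5 mm from the axis) and locks the bar; flush at 12.5 mm; hidden under the wall at 11 mm. 2 N to start, 3 N flush. It counts as forced when it and the bar press on each other with over 9 N.
- button_far: The same on the +x side, opposite. A flat pinch over both (35 mm across, down to the sleeve's 25 mm) brings them flush; drawn along y with up to about 15 N, their round heads then slip under the sleeve's wall, some 5 mm on. Clear of the fingers, they spring out by themselves when the next holes come over them, and the bar stops.
- clear_bottle_mid (a point): Bystander: clear bottle with a blue cap, 70 mm in diameter, 138 mm tall; its middle.
- beaker: Bystander: glass beaker, 68 mm in diameter, 90 mm tall; origin under its centre.
- tip_box: Bystander: blue pipette tip box with a clear lid, 80 x 120 x 75 mm; origin under its centre.
- tube_rack: Bystander: green tube rack, 70 x 200 x 95 mm; origin under its centre.
- timer: Bystander: white lab timer, 70 x 65 x 18 mm; origin under its centre.
- sample_box: Bystander: white sample box, 130 x 130 x 52 mm; origin under its centre.

How it is judged:
By the outcome, as a careful person would: the job done as asked, in the order asked, and still so for the second after the job is handed in, with the robot touching nothing.
It also fails if it takes over 51 s, if anything falls off the work surface, if the arm or the gripper's body presses on something with over 40 N, if the wrist force passes 120 N, or if a joint passes its speed limit or range.

## Working session

There is one attempt and no reset: what is moved stays moved. The work goes in short steps, Python scripts to look and compute and a tool call to move; the robot and the scene stay as the last step left them, time stands still between calls to the robot, and variables do not carry over. Pictures are saved under pics/ and viewed, about 8 in all and at most 12, crops included, and the job is handed in when it is done.

Besides the shell and the picture viewer there is one more tool, called after "Call:" as a command line: name --argument value ..., lists and objects as JSON in quotes. arm_command: Moves the arm, as the interface text tells. Its arguments: {"type":"object","properties":{"increments":{"type":"array","items":{"type":"number"}}},"required":["increments"]}

```bash
ls; mkdir -p pics; python3 - <<'E'
from plant import status, imaging, job, arm
import cv2,numpy as np
print(status.read_state(), arm.grip_point_offset)
for n in ("top","side"):
    d=imaging.get_image(n); cv2.imwrite(f"pics/{n}0.png",d["frame"]); print(n,d["intrinsics"],d["dist"],d["eye"],d["attitude"])
    np.savez(f"pics/{n}0.npz",**{k:np.array(v) for k,v in d.items()})
E
```

```text
pics
{'time_s': 0.0, 'joint_pos': array([-8.56294207e+01,  3.02799209e+01,  8.21551402e+01, -1.83513244e-03,
        6.76877867e+01, -1.02278508e+01]), 'dq': array([-0.04390843, -0.09891705,  0.04319659,  0.07652484, -0.03246685,
        0.03184692]), 'joint_efforts': array([-1.84284501e-03, -4.40039492e+01, -1.76592672e+01,  6.30708318e-02,
        5.81004610e-02, -1.56104475e-04]), 'eef_pos': array([ 0.15747741, -0.60400841,  0.18186839]), 'ee_rot': array([-1.79878803e+02, -2.01439344e-02,  1.45991074e+01]), 'ft_force': array([-0.1225266 , -0.0583548 ,  0.67379349]), 'moment': array([-0.02820339,  0.02496922,  0.01664775]), 'width': 0.9989869600082115} 0.0187
top [[536.09980558   0.         280.16606341]
 [  0.         536.09980558 198.15687617]
 [  0.           0.           1.        ]] [-0.05664613  0.          0.          0.          0.        ] [0.24234714 0.02615088 1.58669305] [-1.69113396e+02 -1.33615077e-01 -9.12953592e+01]
side [[438.87364032   0.         278.95879461]
 [  0.         438.87364032 213.26962983]
 [  0.           0.           1.        ]] [-0.01982649  0.          0.          0.          0.        ] [0.37612708 0.78791713 0.94349295] [-136.42767761   -0.4093812  -171.55624783]
```

View pics/top0.png

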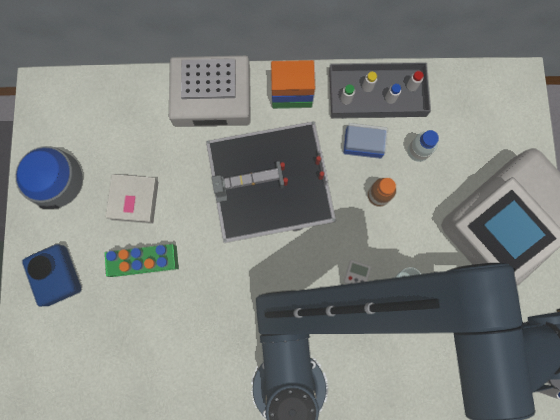

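View pics/side0.png

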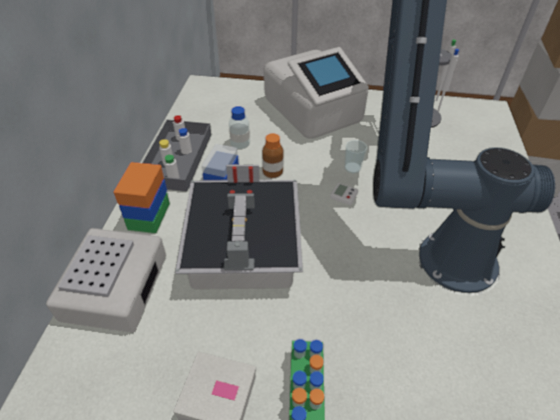

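The top view shows the bottle cap at (383,188), cushions near (320,165), rollers near (282,172), sleeve to the post at (217,185). The side view agrees: cap (272,140), cushions (240,175), post (237,256).

```bash
cat > h.py <<'E'
import cv2,numpy as np
from scipy.spatial.transform import Rotation as R
from plant import status, imaging
def get(n):
    d=imaging.get_image(n); return {k:np.array(v) for k,v in d.items()}
def rot(d): return R.from_euler('xyz',d['attitude'],degrees=True).as_matrix()
def ray(d,p):
    q=cv2.undistortPoints(np.array([[p]],float),d['intrinsics'],d['dist'])[0,0]
    return d['eye'],rot(d)@np.array([q[0],q[1],1])
def onz(d,p,z):
    o,v=ray(d,p); return o+v*(z-o[2])/v[2]
def tri(d1,p1,d2,p2):
    o1,v1=ray(d1,p1);o2,v2=ray(d2,p2)
    s=np.linalg.lstsq(np.c_[v1,-v2],o2-o1,rcond=None)[0]
    a,b=o1+v1*s[0],o2+v2*s[1]; return (a+b)/2,np.linalg.norm(a-b)
def proj(d,P):
    Rm=rot(d); r=cv2.Rodrigues(Rm.T)[0]
    return cv2.projectPoints(np.array(P,float).reshape(-1,1,3),r,-Rm.T@d['eye'],d['intrinsics'],d['dist'])[0][:,0]
def blobs(d,lo,hi,box,amin=6):
    h=cv2.cvtColor(d['frame'],cv2.COLOR_BGR2HSV); m=cv2.inRange(h,lo,hi)
    x0,y0,x1,y1=box; k=np.zeros_like(m);k[y0:y1,x0:x1]=m[y0:y1,x0:x1]
    n,_,s,c=cv2.connectedComponentsWithStats(k)
    return [(np.round(c[i],1).tolist(),s[i].tolist()) for i in range(1,n) if s[i][4]>=amin]
E
python3 - <<'E'
from h import *
t=dict(np.load('pics/top0.npz'));s=dict(np.load('pics/side0.npz'))
for nm,d,b in (('top',t,(205,110,410,250)),('side',s,(175,120,310,290))):
    print(nm)
    for c,lo,hi in (('red',(0,140,70),(6,255,255)),('red2',(172,130,70),(180,255,255)),('orange',(7,170,120),(16,255,255)),('yellow',(20,90,110),(34,255,255))):
        print(c,*blobs(d,lo,hi,b),sep='\n  ')
a=cv2.resize(t['frame'][115:250,200:400],None,fx=3.9,fy=3.9,interpolation=cv2.INTER_CUBIC)
cv2.imwrite('pics/topc.png',a)
a=cv2.resize(s['frame'][120:290,170:310],None,fx=3.5,fy=3.5,interpolation=cv2.INTER_CUBIC)
cv2.imwrite('pics/sidec.png',a)
E
```

```text
top
red
  ([318.1, 158.2], [317, 157, 3, 4, 10])
  ([282.3, 165.2], [281, 163, 4, 6, 18])
  ([321.5, 173.5], [320, 172, 4, 4, 12])
  ([285.3, 180.4], [284, 178, 4, 7, 19])
red2
orange
  ([387.1, 185.7], [380, 179, 15, 15, 180])
yellow
side
red
  ([177.2, 120.6], [175, 120, 6, 3, 12])
  ([234.5, 174.2], [233, 167, 4, 16, 41])
  ([250.6, 174.2], [249, 167, 4, 15, 39])
  ([231.8, 191.3], [230, 190, 5, 3, 10])
  ([249.0, 191.2], [247, 190, 5, 3, 13])
red2
orange
  ([272.6, 141.6], [266, 134, 14, 15, 163])
yellow
```

View pics/topc.png

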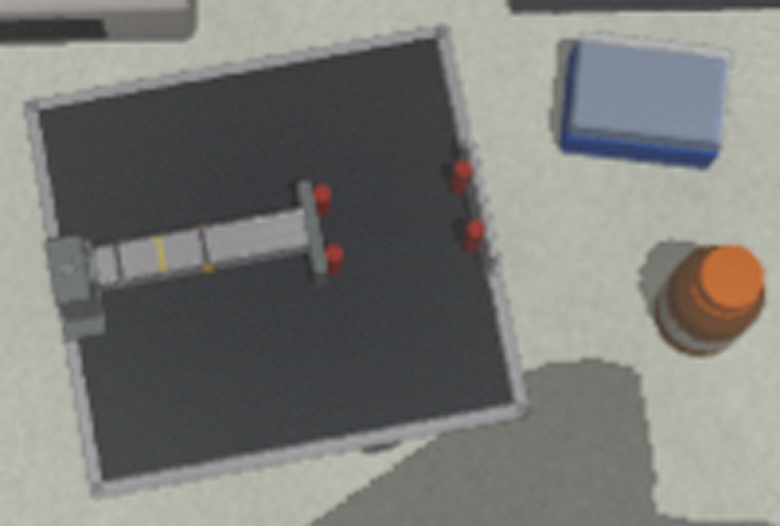

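View pics/sidec.png

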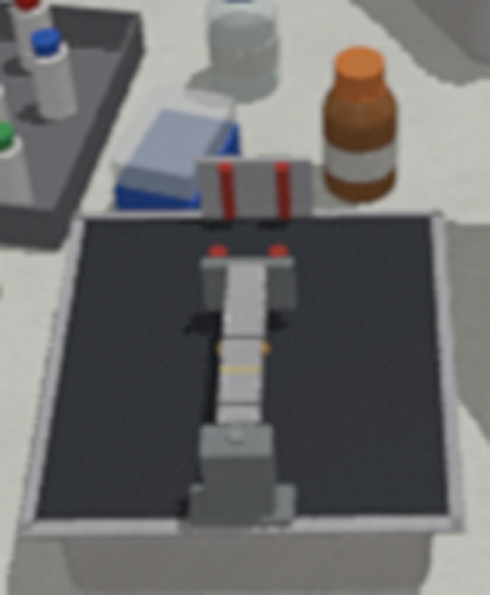

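The crops show the black parking line with both brass buttons at topc (203,250), the yellow line at (162,253), roller tops (323,191)/(335,252), cushion tops (464,169)/(476,229), and cap top (733,275).

```bash
python3 - <<'E'
from h import *
t=dict(np.load('pics/top0.npz'));s=dict(np.load('pics/side0.npz'))
T=lambda x,y:(x/3.9+200-.4,y/3.9+115-.4); S=lambda x,y:(x/3.5+170-.4,y/3.5+120-.4)
P=lambda n,v:print(n,np.round(v,4))
P('cap',onz(t,T(733,275),.138)); print(tri(t,T(733,275),s,S(360,62)))
c1,c2=T(464,169),T(476,229)
for c,sp in ((c1,S(225,167)),(c2,S(283,167))): P('cush',onz(t,c,.17)); print(tri(t,c,s,sp))
a,b=onz(t,c1,.17),onz(t,c2,.17); P('dist',np.linalg.norm(a-b)); P('yaw',np.degrees(np.arctan2(*(a-b)[1::-1])))
for n,p,q in (('rollF',T(323,191),S(218,250)),('rollN',T(335,252),S(279,250))):
    X,e=tri(t,p,s,q);P(n,X);print(e); P('  z188',onz(t,p,.183))
for n,p in (('lineP',T(203,244)),('lineY',T(162,253)),('line60',T(120,263)),('sleeveEnd',T(306,228))): P(n,onz(t,p,.1775))
for n,p in (('btnN',T(208,269)),('btnF',T(199,229))): P(n,onz(t,p,.165))
co=[onz(t,T(*p),.11) for p in ((445,30),(525,410),(97,490),(30,103))]
P('corners',co)
for i in range(4):
    v=co[(i+1)%4]-co[i];P('edge',(np.linalg.norm(v),np.degrees(np.arctan2(v[1],v[0]))))
P('ctr',np.mean(co,0))
E
```

```text
cap [ 0.551 -0.282  0.138]
(array([ 0.54993852, -0.28180115,  0.138785  ]), np.float64(0.0018369310448748683))
cush [ 0.6242 -0.0908  0.17  ]
(array([ 0.62397119, -0.09071172,  0.17073801]), np.float64(0.00014858522625064754))
cush [ 0.5809 -0.0976  0.17  ]
(array([ 0.58017412, -0.09747107,  0.1709501 ]), np.float64(0.000933778649971927))
dist 0.0439
yaw 8.8887
rollF [0.6074 0.0084 0.1784]
0.0017479064502650507
  z188 [0.6071 0.0085 0.183 ]
rollN [0.564  0.0012 0.1779]
0.0016171779432373266
  z188 [0.5636 0.0013 0.183 ]
lineP [0.5726 0.0923 0.1775]
lineY [0.5668 0.1207 0.1775]
line60 [0.5604 0.1498 0.1775]
sleeveEnd [0.5824 0.0209 0.1775]
btnN [0.5576 0.0897 0.165 ]
btnF [0.5863 0.0956 0.165 ]
corners [[ 0.7471 -0.0856  0.11  ]
 [ 0.4617 -0.1329  0.11  ]
 [ 0.4111  0.1729  0.11  ]
 [ 0.6977  0.2214  0.11  ]]
edge [   0.2893 -170.593 ]
edge [ 0.31   99.3848]
edge [0.2906 9.609 ]
edge [  0.311  -80.8536]
ctr [0.5794 0.044  0.11  ]
```

Heights and spacings agree with the given ones: cap z 0.139, cushions 0.171 and 43.9 mm apart, cushion-to-roller distance about 101 mm, yaw about 9.3°. Cradle comes out at about (0.597, -0.060). First I turn the jaws to line up with the shaker's x axis.

Call:
arm_command --increments '[0, 0, -0.03, 0, 0, -0.094, 1, 0, 0, -0.03, 0, 0, -0.094, 1, 0, 0, -0.03, 0, 0, -0.094, 1, 0, 0, -0.03, 0, 0, -0.094, 1, 0, 0, -0.03, 0, 0, -0.094, 1, 0, 0, -0.03, 0, 0, -0.094, 1, 0, 0, 0, 0, 0, -0.094, 1, 0, 0, 0, 0, 0, -0.094, 1, 0, 0, 0, 0, 0, -0.094, 1, 0, 0, 0, 0, 0, -0.094, 1]'

```text
time_s: 1.1
eef_pos: [0.1575, -0.6043, 0.2003]
ee_rot: [180.0, -0.1, 99.5]
ft_force: [0.9, -0.5, 0.2]
width: 1.002
```

Call:
arm_command --increments '[0.33, 0.23, 0, 0, 0, 0, 1, 0.33, 0.23, 0, 0, 0, 0, 1, 0.33, 0.23, 0, 0, 0, 0, 1, 0.33, 0.23, 0, 0, 0, 0, 1, 0.33, 0.23, 0, 0, 0, 0, 1, 0.33, 0.23, 0, 0, 0, 0, 1, 0.33, 0.23, 0, 0, 0, 0, 1, 0.03, 0.35, 0, 0, 0, 0, 1, 0.03, 0.35, 0, 0, 0, 0, 1, 0.03, 0.35, 0, 0, 0, 0, 1]'

```text
time_s: 2.1
eef_pos: [0.3828, -0.3244, 0.2008]
ee_rot: [-180.0, -0.0, 99.2]
ft_force: [-0.3, -0.9, 0.2]
width: 0.999
```

Call:
arm_command --increments '[0.03, 0.35, 0, 0, 0, 0, 1, 0.03, 0.35, 0, 0, 0, 0, 1, 0.03, 0.35, 0, 0, 0, 0, 1, 0.03, 0.35, 0, 0, 0, 0, 1, 0, 0.1, 0, 0, 0, 0, 1, 0, 0, 0, 0, 0, 0, 1, 0, 0, 0, 0, 0, 0, 1]'

```text
time_s: 2.8
eef_pos: [0.5265, -0.2894, 0.2003]
ee_rot: [-179.9, -0.1, 99.2]
ft_force: [-0.3, -0.1, -0.1]
width: 0.998
```

```bash
python3 - <<'E'
from h import *
st=status.read_state();print(st['eef_pos'],st['ft_force'])
d=get('wrist');cv2.imwrite('pics/w1.png',d['frame']);print(d['eye'],d['attitude'])
for c,s in blobs(d,(7,170,120),(16,255,255),(0,0,560,420),100):
    print(c,s,onz(d,c,.138))
print(proj(d,[[.5503,-.2819,.138]]))
E
```

```text
[ 0.5264928  -0.28938413  0.20028876] [-0.286459   -0.13687422 -0.12756005]
[ 0.51474367 -0.21023073  0.40371195] [1.63077344e+02 8.57106807e-02 9.20628602e+00]
[308.7, 208.4] [284, 186, 50, 47, 1789] [ 0.55344791 -0.28428279  0.138     ]
[[305.74241158 205.3397005 ]]
```

View pics/w1.png

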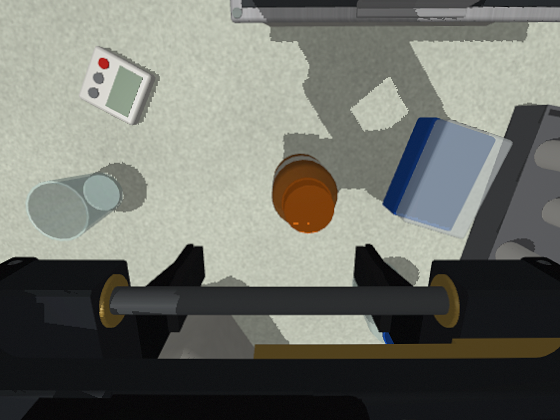

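The wrist view shows the cap at (309,208), giving (0.553, -0.284). The other views differ by 2 to 3 mm, within calibration, so I take the average and go down.

Call:
arm_command --increments '[0.02, 0.26, 0, 0, 0, 0, 1, 0, 0, 0.2, 0, 0, 0, 1, 0, 0, 0.25, 0, 0, 0, 1, 0, 0, 0.25, 0, 0, 0, 1, 0, 0, 0.15, 0, 0, 0, 1, 0, 0, 0.1, 0, 0, 0, 1, 0, 0, 0, 0, 0, 0, 1, 0, 0, 0, 0, 0, 0, 0.5, 0, 0, 0, 0, 0, 0, 0.3, 0, 0, 0, 0, 0, 0, 0.3]'

```text
time_s: 3.85
eef_pos: [0.5538, -0.2839, 0.107]
ee_rot: [179.9, 0.1, 99.2]
ft_force: [0.2, 0.6, -0.6]
width: 0.809
```

Call:
arm_command --increments '[0, 0, 0, 0, 0, 0, 0.2, 0, 0, 0, 0, 0, 0, 0.2, 0, 0, 0, 0, 0, 0, 0.2]'

```text
time_s: 4.15
eef_pos: [0.5534, -0.2834, 0.106]
ee_rot: [180.0, 0.0, 99.2]
ft_force: [-0.9, -0.4, 0.6]
width: 0.538
```

Call:
arm_command --increments '[0, 0, 0, 0, 0, 0, 0.2, 0, 0, 0, 0, 0, 0, 0.2, 0, 0, 0, 0, 0, 0, 0.2, 0, 0, -0.05, 0, 0, 0, 0.2, 0, 0, -0.15, 0, 0, 0, 0.2, 0, 0, -0.2, 0, 0, 0, 0.2, 0, 0, 0, 0, 0, 0, 0.2]'

```text
time_s: 4.85
eef_pos: [0.5553, -0.2848, 0.1488]
ee_rot: [179.7, 0.3, 99.2]
ft_force: [0.3, -0.6, 0.3]
width: 0.201
```

```bash
python3 - <<'E'
from h import *
a=get('side');b=get('wrist')
c=cv2.resize(a['frame'][80:230,210:350],None,fx=3,fy=3,interpolation=cv2.INTER_CUBIC)
f=cv2.resize(b['frame'],None,fx=.65,fy=.65); 
o=np.zeros((450,800,3),np.uint8);o[:450,:420]=c;o[:273,420:784]=f;cv2.imwrite('pics/chk.png',o)
t=get('top')
for n,d in (('s',a),('t',t),('w',b)):
  print(n,blobs(d,(7,170,120),(16,255,255),(150,100,450,320),30))
E
```

```text
s [([272.4, 141.7], [266, 135, 14, 14, 164]), ([154.8, 180.7], [150, 165, 13, 38, 252])]
t []
w [([275.1, 225.2], [240, 191, 68, 68, 3065])]
```

View pics/chk.png

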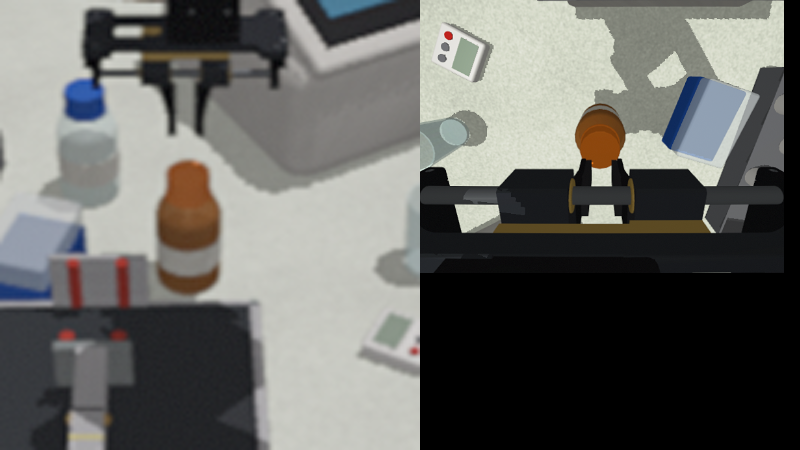

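The grasp missed: the bottle is untouched (cap still at side (272,142)), and the fingers sit beside the cap. I'll check where the fingertips appear against where they should project.

```bash
python3 - <<'E'
from h import *
st=status.read_state();P=st['eef_pos'];print(P,st['ee_rot'],st['width'])
for n in ('wrist','side','top'):
    d=get(n); np.savez(f'pics/{n}1.npz',**d)
    print(n,d['eye'],d['attitude'],'tcp',proj(d,[P]),'bottle top/bottom',proj(d,[[.552,-.283,.138],[.552,-.283,0]]))
a=dict(np.load('pics/wrist1.npz'))['frame'][170:420,150:400]; b=dict(np.load('pics/side1.npz'))['frame'][75:180,220:325]
o=np.hstack([cv2.resize(a,(400,400)),cv2.resize(b,(400,400),interpolation=cv2.INTER_CUBIC)]);cv2.imwrite('pics/chk2.png',o)
E
```

```text
[ 0.5528925  -0.28311522  0.14541893] [-1.79970257e+02 -2.99207971e-02  9.92001158e+01] 0.20235794361089862
wrist [ 0.54080455 -0.20390996  0.34877879] [ 1.63041138e+02 -4.66915104e-05  9.20666084e+00] tcp [[277.83118215 234.60358379]] bottle top/bottom [[276.67882853 230.52707464]
 [277.49329984 188.10132993]]
side [0.37612708 0.78791713 0.94349295] [-136.42767761   -0.4093812  -171.55624783] tcp [[271.25905497 135.09817139]] bottle top/bottom [[271.5567168  137.14592834]
 [271.76858558 171.59087728]]
top [0.24234714 0.02615088 1.58669305] [-1.69113396e+02 -1.33615077e-01 -9.12953592e+01] tcp [[388.44045238 183.87841689]] bottle top/bottom [[387.8835421  184.76871989]
 [378.7987943  194.50044775]]
```

View pics/chk2.png

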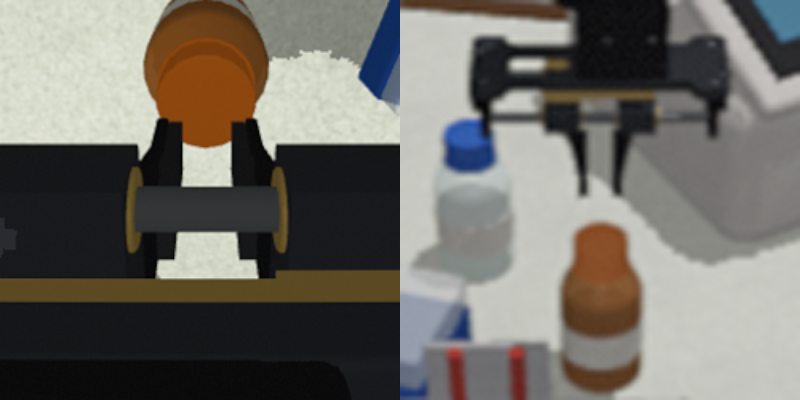

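The side view puts the fingertips at about (272.5,126), not the projected (271,135). The wrist view has them at about (279,246), not (278,235). I'll triangulate.

```bash
python3 - <<'E'
from h import *
w,s,t=[dict(np.load(f'pics/{n}1.npz')) for n in('wrist','side','top')]
print(status.read_state()['eef_pos'])
for p in ((279,245),(279,248),(279,242)): print(tri(w,p,s,(272.5,126)))
# per finger: left/right inner tips
for p,q in (((150+182/1.6,170+121/1.6),(220+(618-400)*.2625,75+193*.2625)),((150+232/1.6,170+121/1.6),(220+(583-400)*.2625,75+193*.2625))): print(p,q,tri(w,p,s,q))
E
```

```text
[ 0.5525964  -0.28290274  0.14474809]
(array([ 0.54991831, -0.27429913,  0.18494159]), np.float64(0.004667861853150258))
(array([ 0.55035388, -0.27698905,  0.18302125]), np.float64(0.004670729445035915))
(array([ 0.54949533, -0.27168693,  0.18680645]), np.float64(0.004665077256474424))
(263.75, 245.625) (277.225, 125.6625) (array([ 0.53881508, -0.27668379,  0.18523983]), np.float64(0.00985191756415257))
(295.0, 245.625) (268.0375, 125.6625) (array([ 0.56085054, -0.2722699 ,  0.18637463]), np.float64(0.0006594335555892071))
```

Both cameras agree that the real fingertips sit about 40 mm short of the reported TCP (0.185 against 0.145), while x and y agree. That explains closing in the air above the cap. I'll open and go 40 mm lower. That is safe either way, since the jaws clear the 70 mm body.

Call:
arm_command --increments '[0, 0, 0, 0, 0, 0, 1, 0, 0, 0, 0, 0, 0, 1, 0, 0, 0, 0, 0, 0, 1, 0, 0, 0, 0, 0, 0, 1, 0, 0, 0, 0, 0, 0, 1, 0, 0, 0, 0, 0, 0, 1]'

```text
time_s: 5.75
eef_pos: [0.5533, -0.2834, 0.1459]
ee_rot: [180.0, 0.0, 99.2]
ft_force: [0.1, -0.0, -0.6]
width: 0.659
```

Call:
arm_command --increments '[0, 0, 0.25, 0, 0, 0, 1, 0, 0, 0.25, 0, 0, 0, 1, 0, 0, 0.2, 0, 0, 0, 1, 0, 0, 0.09, 0, 0, 0, 1, 0, 0, 0, 0, 0, 0, 1, 0, 0, 0, 0, 0, 0, 1]'

```text
time_s: 6.35
eef_pos: [0.5539, -0.2838, 0.0675]
ee_rot: [179.9, 0.1, 99.2]
ft_force: [-0.5, 0.2, -0.4]
width: 0.996
```

Call:
arm_command --increments '[0, 0, 0, 0, 0, 0, 0.2, 0, 0, 0, 0, 0, 0, 0.2, 0, 0, 0, 0, 0, 0, 0.2, 0, 0, 0, 0, 0, 0, 0.2, 0, 0, 0, 0, 0, 0, 0.2, 0, 0, 0, 0, 0, 0, 0.2, 0, 0, 0, 0, 0, 0, 0.2, 0, 0, 0, 0, 0, 0, 0.2, 0, 0, 0, 0, 0, 0, 0.2]'

```text
time_s: 7.25
eef_pos: [0.553, -0.2834, 0.0669]
ee_rot: [-180.0, -0.0, 99.2]
ft_force: [-1.6, -0.1, 1.1]
width: 0.519
```

Call:
arm_command --increments '[0, 0, 0, 0, 0, 0, 0.2, 0, 0, -0.05, 0, 0, 0, 0.2, 0, 0, -0.15, 0, 0, 0, 0.2, 0, 0, -0.3, 0, 0, 0, 0.2, 0, 0, -0.4, 0, 0, 0, 0.2, 0, 0, -0.4, 0, 0, 0, 0.2, 0, 0, -0.3, 0, 0, 0, 0.2, 0, 0, -0.2, 0, 0, 0, 0.2, 0, 0, -0.15, 0, 0, 0, 0.2, 0, 0, 0, 0, 0, 0, 0.2]'

```text
time_s: 8.25
eef_pos: [0.5543, -0.2838, 0.2638]
ee_rot: [179.8, 0.2, 99.2]
ft_force: [0.6, -0.5, -5.0]
width: 0.523
```

Call:
arm_command --increments '[0.15, 0.055, 0, 0, 0, 0, 0.2, 0.3, 0.11, 0, 0, 0, 0, 0.2, 0.4, 0.145, 0, 0, 0, 0, 0.2, 0.4, 0.145, 0, 0, 0, 0, 0.2, 0.4, 0.145, 0, 0, 0, 0, 0.2, 0.3, 0.11, 0, 0, 0, 0, 0.2, 0.15, 0.055, 0, 0, 0, 0, 0.2, 0.065, 0.025, 0, 0, 0, 0, 0.2, 0, 0, 0, 0, 0, 0, 0.2, 0, 0, 0, 0, 0, 0, 0.2]'

```text
time_s: 9.25
eef_pos: [0.5964, -0.0583, 0.2614]
ee_rot: [-179.9, 0.0, 99.1]
ft_force: [1.1, -0.7, -4.0]
width: 0.519
```

```bash
python3 - <<'E'
from h import *
st=status.read_state();P=st['eef_pos'];print(P,st['ee_rot'],st['ft_force'],st['width'])
s=get('side');t=get('top');np.savez('pics/side2.npz',**s);np.savez('pics/top2.npz',**t)
print('exp cap top side',proj(s,[[P[0],P[1],P[2]+.071]]))
a=cv2.resize(s['frame'][80:250,180:310],None,fx=3.4,fy=3.4,interpolation=cv2.INTER_CUBIC)
cv2.imwrite('pics/carry.png',a)
print(blobs(s,(7,170,120),(16,255,255),(200,60,320,250),30)); print(blobs(s,(0,140,70),(6,255,255),(200,120,320,250),6))
E
```

```text
[ 0.59640295 -0.05831818  0.2613788 ] [-1.79942290e+02  4.14090153e-02  9.91410469e+01] [ 1.09146003 -0.66801271 -3.98448418] 0.5187372104845953
exp cap top side [[237.70704782 125.22840554]]
[([239.0, 131.0], [230, 121, 18, 20, 305])]
[([250.9, 178.4], [249, 175, 4, 8, 21]), ([235.0, 178.9], [234, 176, 3, 7, 16]), ([232.0, 191.5], [230, 191, 5, 2, 10]), ([248.5, 191.5], [247, 191, 4, 2, 8])]
```

View pics/carry.png

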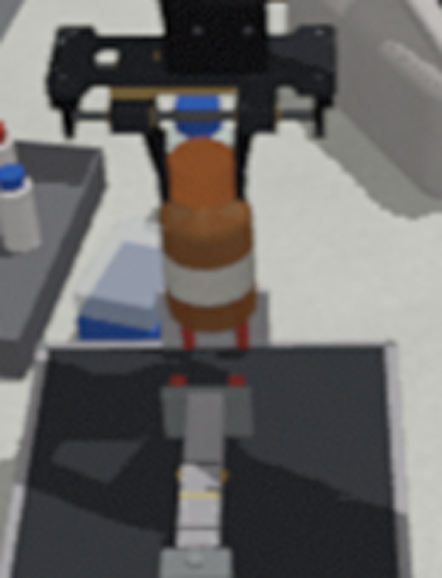

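The bottle hangs upright below the jaws, with the cap at (239,131), above and just in front of the cushions. I add about 4 mm of clearance from the cushions and lower it.

Call:
arm_command --increments '[0.04, 0.01, 0.1, 0, 0, 0, 0.2, 0, 0, 0.2, 0, 0, 0, 0.2, 0, 0, 0.2, 0, 0, 0, 0.2, 0, 0, 0.15, 0, 0, 0, 0.2, 0, 0, 0.1, 0, 0, 0, 0.2, 0, 0, 0.05, 0, 0, 0, 0.2, 0, 0, 0, 0, 0, 0, 0.2, 0, 0, 0, 0, 0, 0, 0.2]'

```text
time_s: 10.15
eef_pos: [0.5976, -0.0532, 0.1824]
ee_rot: [179.9, 0.0, 99.2]
ft_force: [0.3, -0.2, -5.0]
width: 0.52
```

Call:
arm_command --increments '[0, 0, 0.01, 0, 0, 0, 0.2, 0, 0, 0.01, 0, 0, 0, 0.2, 0, 0, 0, 0, 0, 0, 0.2]'

```text
time_s: 10.45
eef_pos: [0.5971, -0.0529, 0.1802]
ee_rot: [180.0, 0.0, 99.2]
ft_force: [-0.3, 0.2, -4.0]
width: 0.52
```

Call:
arm_command --increments '[0, 0, 0.01, 0, 0, 0, 0.2, 0, 0, 0.0, 0, 0, 0, 0.2]'

```text
time_s: 10.65
eef_pos: [0.5969, -0.0529, 0.1788]
ee_rot: [-180.0, -0.0, 99.2]
ft_force: [-1.0, 0.5, -4.9]
width: 0.518
```

Call:
arm_command --increments '[-0.02, 0, 0, 0, 0, 0, 0.2, -0.02, 0, 0, 0, 0, 0, 0.2, 0, 0, 0, 0, 0, 0, 0.2]'

```text
time_s: 10.95
eef_pos: [0.5978, -0.0574, 0.1789]
ee_rot: [180.0, 0.0, 99.2]
ft_force: [0.3, -0.9, -4.7]
width: 0.523
```

Call:
arm_command --increments '[-0.02, 0, 0, 0, 0, 0, 0.2, 0, 0, 0, 0, 0, 0, 0.2]'

```text
time_s: 11.15
eef_pos: [0.5981, -0.0593, 0.1789]
ee_rot: [180.0, 0.0, 99.2]
ft_force: [0.4, -0.2, -4.4]
width: 0.52
```

```bash
python3 - <<'E'
from h import *
print(status.read_state()['ft_force'],status.read_state()['eef_pos'])
t=get('top');s=get('side')
print([b for b in blobs(t,(0,140,70),(6,255,255),(260,110,350,250))]); print(blobs(s,(0,140,70),(6,255,255),(200,120,320,250),6))
E
```

```text
[ 0.4438439  -0.15923011 -4.36163005] [ 0.59805289 -0.0592567   0.17886441]
[]
[([231.3, 191.6], [230, 191, 4, 2, 7]), ([249.7, 191.6], [248, 191, 4, 2, 7])]
```

Call:
arm_command --increments '[-0.01, 0, 0, 0, 0, 0, 0.2, -0.01, 0, 0, 0, 0, 0, 0.2, 0, 0, 0, 0, 0, 0, 0.2]'

```text
time_s: 11.55
eef_pos: [0.5983, -0.0609, 0.1789]
ee_rot: [180.0, -0.0, 99.2]
ft_force: [0.8, -0.2, -3.9]
width: 0.518
```

Call:
arm_command --increments '[-0.01, 0, 0, 0, 0, 0, 0.2, 0, 0, 0, 0, 0, 0, 0.2]'

```text
time_s: 11.75
eef_pos: [0.5985, -0.0616, 0.1789]
ee_rot: [180.0, -0.0, 99.2]
ft_force: [0.5, 0.7, -5.3]
width: 0.519
```

Call:
arm_command --increments '[-0.01, 0, 0, 0, 0, 0, 0.2, 0, 0, 0, 0, 0, 0, 0.2]'

```text
time_s: 11.95
eef_pos: [0.5987, -0.0624, 0.1789]
ee_rot: [180.0, -0.1, 99.2]
ft_force: [-0.6, 2.5, -4.5]
width: 0.519
```

Contact with the cushions shows as +2.5 N in y. I lower onto the rubber.

Call:
arm_command --increments '[0, 0, 0.01, 0, 0, 0, 0.2, 0, 0, 0, 0, 0, 0, 0.2]'

```text
time_s: 12.15
eef_pos: [0.599, -0.0625, 0.1779]
ee_rot: [179.9, -0.0, 99.2]
ft_force: [1.2, 2.3, -3.4]
width: 0.515
```

Call:
arm_command --increments '[0, 0, 0.01, 0, 0, 0, 0.2, 0, 0, 0, 0, 0, 0, 0.2]'

```text
time_s: 12.35
eef_pos: [0.5991, -0.0628, 0.1773]
ee_rot: [179.9, 0.0, 99.2]
ft_force: [-0.4, 3.1, -1.3]
width: 0.523
```

Call:
arm_command --increments '[0, 0, 0.005, 0, 0, 0, 0.2, 0, 0, 0, 0, 0, 0, 0.2]'

```text
time_s: 12.55
eef_pos: [0.5991, -0.063, 0.1772]
ee_rot: [179.9, 0.0, 99.2]
ft_force: [-0.7, 2.9, 2.3]
width: 0.52
```

Seated (Fz now positive). Opening and backing off upwards.

Call:
arm_command --increments '[0, 0, 0, 0, 0, 0, 0.7, 0, 0, 0, 0, 0, 0, 0.9, 0, 0, 0, 0, 0, 0, 1, 0, 0, 0, 0, 0, 0, 1, 0, 0, -0.1, 0, 0, 0, 1, 0, 0, -0.2, 0, 0, 0, 1, 0, 0, -0.3, 0, 0, 0, 1, 0, 0, -0.2, 0, 0, 0, 1]'

```text
time_s: 13.35
eef_pos: [0.5994, -0.0632, 0.259]
ee_rot: [179.9, 0.1, 99.2]
ft_force: [0.4, 0.5, -0.6]
width: 0.994
```

Call:
arm_command --increments '[0.4, 0, 0, 0, 0, 0, 1, 0.4, 0, 0, 0, 0, 0, 1, 0.4, 0, 0, 0, 0, 0, 1, 0.2, 0, 0, 0, 0, 0, 1, 0, 0, 0, 0, 0, 0, 1, 0, 0, 0, 0, 0, 0, 1]'

```text
time_s: 13.95
eef_pos: [0.5765, 0.0753, 0.257]
ee_rot: [179.9, 0.1, 99.3]
ft_force: [0.0, 0.2, -0.5]
width: 1.0
```

```bash
python3 - <<'E'
from h import *
st=status.read_state();P=st['eef_pos'];print(P,st['ee_rot'])
w=get('wrist');s=get('side');t=get('top')
for n,d in zip('wst',(w,s,t)): np.savez(f'pics/{n}3.npz',**d)
print(w['eye'],w['attitude'])
a=cv2.resize(s['frame'][100:300,170:320],None,fx=3,fy=3,interpolation=cv2.INTER_CUBIC)[:560]
o=np.zeros((600,800,3),np.uint8);o[:a.shape[0],:450]=a;b=w['frame'][0:400,120:470];o[:400,450:800]=b;cv2.imwrite('pics/v3.png',o)
E
```

```text
[0.57647573 0.0753462  0.25700231] [1.79945129e+02 6.12608031e-02 9.92682956e+01]
[0.56395227 0.15481917 0.46025584] [ 1.62948461e+02 -8.58991115e-02  9.27592111e+00]
```

View pics/v3.png

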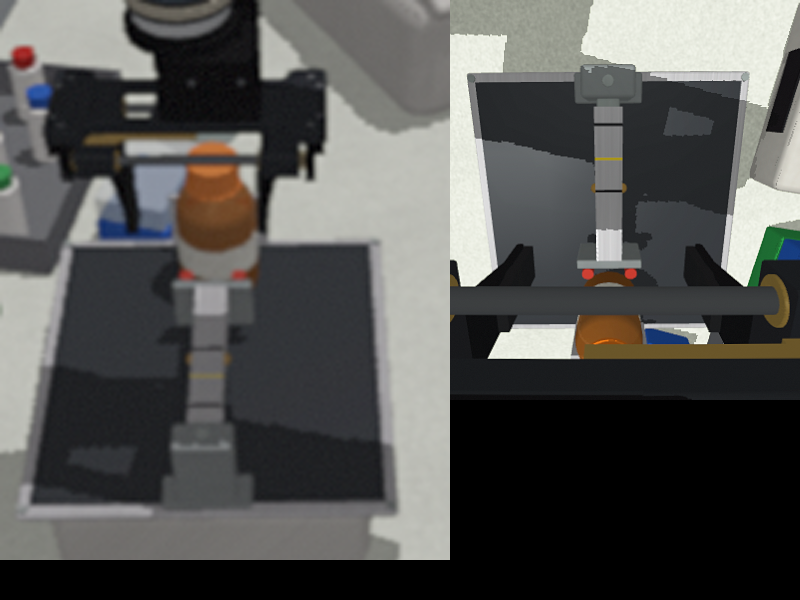

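The bottle stands upright between cushions and rollers. In the wrist view the parking line with buttons is at pixel (279,189), the yellow line at (279,158), and the rollers at (258,274)/(301,273).

```bash
python3 - <<'E'
from h import *
w,t=[dict(np.load(f'pics/{n}3.npz')) for n in 'wt']
P=np.array([0.57647573,0.0753462])
ps={'parkline':((278.5,190),.1775),'yellow':((278.7,158),.1775),'l60':((278.5,125),.1775),'btnN':((264,188),.165),'btnF':((295,187.5),.165),'rollN':((258,274),.183),'rollF':((301,273),.183)}
for k,(p,z) in ps.items():
    X=onz(w,p,z); d=X[:2]-P; e=np.radians(9.3); ex=np.array([np.cos(e),np.sin(e)]);ey=np.array([-ex[1],ex[0]])
    print(k,np.round(X,4),'rel tcp: toolx %.4f tooly %.4f'%(d@ey,d@ex))
b=blobs(w,(8,110,90),(24,255,255),(255,150,305,215),3);print(b)
E
```

```text
parkline [0.5748 0.0887 0.1775] rel tcp: toolx 0.0134 tooly 0.0005
yellow [0.5702 0.1182 0.1775] rel tcp: toolx 0.0433 tooly 0.0007
l60 [0.5654 0.1468 0.1775] rel tcp: toolx 0.0723 tooly 0.0006
btnN [0.561  0.0854 0.165 ] rel tcp: toolx 0.0125 tooly -0.0137
btnF [0.5908 0.0908 0.165 ] rel tcp: toolx 0.0129 tooly 0.0167
rollN [0.5682 0.0014 0.183 ] rel tcp: toolx -0.0716 tooly -0.0201
rollF [0.6106 0.0094 0.183 ] rel tcp: toolx -0.0706 tooly 0.0230
[([262.9, 187.7], [261, 184, 4, 9, 26]), ([293.7, 188.0], [292, 184, 4, 9, 26])]
```

Call:
arm_command --increments '[0.1, 0.01, 0, 0, 0, 0, 1, 0.03, 0, 0.2, 0, 0, 0, 1, 0, 0, 0.3, 0, 0, 0, 1, 0, 0, 0.3, 0, 0, 0, 1, 0, 0, 0.3, 0, 0, 0, 1, 0, 0, 0.2, 0, 0, 0, 1, 0, 0, 0.1, 0, 0, 0, 1, 0, 0, 0.1, 0, 0, 0, 1, 0, 0, 0, 0, 0, 0, 1, 0, 0, 0, 0, 0, 0, 1]'

```text
time_s: 15.1
eef_pos: [0.5758, 0.0883, 0.107]
ee_rot: [179.9, 0.0, 99.2]
ft_force: [-0.2, 0.6, 0.3]
width: 0.999
```

Call:
arm_command --increments '[0, 0, 0, 0, 0, 0, 0.5, 0, 0, 0, 0, 0, 0, 0.5, 0, 0, 0, 0, 0, 0, 0.5, 0, 0, 0, 0, 0, 0, 0.5, 0, 0, 0, 0, 0, 0, 0.5]'

```text
time_s: 15.6
eef_pos: [0.5752, 0.0884, 0.1065]
ee_rot: [180.0, 0.0, 99.2]
ft_force: [-0.6, -0.3, -0.8]
width: 0.634
```

```bash
python3 - <<'E'
from h import *
st=status.read_state();print(st['eef_pos'],st['ee_rot'],st['width'],st['ft_force'])
w=get('wrist');s=get('side')
a=cv2.resize(s['frame'][100:300,170:320],None,fx=3,fy=3,interpolation=cv2.INTER_CUBIC)
o=np.zeros((600,800,3),np.uint8);o[:,:450]=a;o[:400,450:800]=w['frame'][0:400,120:470];cv2.imwrite('pics/v4.png',o)
E
```

```text
[0.57518314 0.08837225 0.10654331] [1.79981843e+02 3.18053460e-03 9.91983513e+01] 0.634305796084895 [-0.64892722 -0.33000029 -0.80891159]
```

View pics/v4.png

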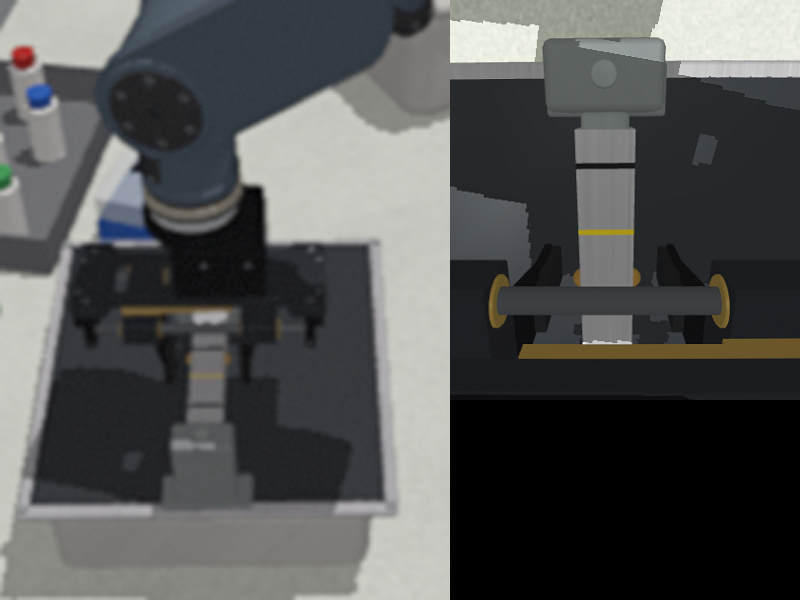

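The open jaws flank the sleeve with both brass buttons between the pads (wrist crop (577,277)/(637,277)). Now I pinch in stages and watch the lateral force.

Call:
arm_command --increments '[0, 0, 0, 0, 0, 0, 0.42, 0, 0, 0, 0, 0, 0, 0.42, 0, 0, 0, 0, 0, 0, 0.42, 0, 0, 0, 0, 0, 0, 0.37, 0, 0, 0, 0, 0, 0, 0.37]'

```text
time_s: 16.2
eef_pos: [0.5746, 0.0883, 0.1062]
ee_rot: [-179.9, -0.0, 99.2]
ft_force: [-1.7, 0.1, 0.4]
width: 0.379
```

Call:
arm_command --increments '[0, 0, 0, 0, 0, 0, 0.33, 0, 0, 0, 0, 0, 0, 0.33]'

```text
time_s: 16.4
eef_pos: [0.5751, 0.0884, 0.1062]
ee_rot: [-180.0, -0.0, 99.2]
ft_force: [-0.2, -0.3, -1.1]
width: 0.338
```

Call:
arm_command --increments '[0, 0, 0, 0, 0, 0, 0.2, 0, 0, 0, 0, 0, 0, 0.2, 0, 0, 0, 0, 0, 0, 0.2]'

```text
time_s: 16.7
eef_pos: [0.5738, 0.0882, 0.1062]
ee_rot: [-179.9, -0.0, 99.2]
ft_force: [-3.4, -1.0, 1.2]
width: 0.281
```

Flush (width 0.281, about 25 mm). Drawing slowly towards the bottle.

Call:
arm_command --increments '[-0.01, -0.01, 0, 0, 0, 0, 0.2, -0.01, 0, 0, 0, 0, 0, 0.2, -0.01, 0, 0, 0, 0, 0, 0.2, 0, 0, 0, 0, 0, 0, 0.2]'

```text
time_s: 17.1
eef_pos: [0.5744, 0.0854, 0.1062]
ee_rot: [-180.0, -0.0, 99.2]
ft_force: [-2.3, 2.1, -1.2]
width: 0.283
```

Call:
arm_command --increments '[-0.01, 0, 0, 0, 0, 0, 0.2, -0.01, 0, 0, 0, 0, 0, 0.2, -0.01, 0, 0, 0, 0, 0, 0.2]'

```text
time_s: 17.4
eef_pos: [0.5749, 0.0823, 0.1062]
ee_rot: [-180.0, -0.0, 99.2]
ft_force: [-2.6, 2.6, -1.5]
width: 0.283
```

Call:
arm_command --increments '[-0.01, 0, 0, 0, 0, 0, 0.2, -0.01, 0, 0, 0, 0, 0, 0.2, -0.01, 0, 0, 0, 0, 0, 0.2]'

```text
time_s: 17.7
eef_pos: [0.5755, 0.0792, 0.1062]
ee_rot: [-180.0, -0.0, 99.2]
ft_force: [-2.0, 2.5, -1.3]
width: 0.28
```

About 2.5 N, so the platform is coming along towards its end stop.

Call:
arm_command --increments '[-0.015, 0, 0, 0, 0, 0, 0.2, -0.015, 0, 0, 0, 0, 0, 0.2, -0.015, 0, 0, 0, 0, 0, 0.2]'

```text
time_s: 18.0
eef_pos: [0.576, 0.0762, 0.1062]
ee_rot: [-180.0, -0.2, 99.1]
ft_force: [-1.2, 9.3, -2.2]
width: 0.282
```

Call:
arm_command --increments '[-0.01, 0, 0, 0, 0, 0, 0.2, -0.01, 0, 0, 0, 0, 0, 0.2, -0.01, 0, 0, 0, 0, 0, 0.2]'

```text
time_s: 18.3
eef_pos: [0.5763, 0.0744, 0.1062]
ee_rot: [180.0, -0.2, 99.2]
ft_force: [-1.7, 9.3, -2.4]
width: 0.288
```

Call:
arm_command --increments '[-0.005, 0, 0, 0, 0, 0, 0.2, -0.005, 0, 0, 0, 0, 0, 0.2, -0.005, 0, 0, 0, 0, 0, 0.2]'

```text
time_s: 18.6
eef_pos: [0.5764, 0.0734, 0.1062]
ee_rot: [180.0, -0.3, 99.1]
ft_force: [-1.8, 10.9, -1.6]
width: 0.286
```

Call:
arm_command --increments '[-0.005, 0, 0, 0, 0, 0, 0.2, -0.005, 0, 0, 0, 0, 0, 0.2, -0.005, 0, 0, 0, 0, 0, 0.2]'

```text
time_s: 18.9
eef_pos: [0.5765, 0.0729, 0.1062]
ee_rot: [180.0, -0.4, 99.1]
ft_force: [-1.1, 13.6, -1.8]
width: 0.288
```

Call:
arm_command --increments '[-0.005, 0, 0, 0, 0, 0, 0.2, -0.005, 0, 0, 0, 0, 0, 0.2, -0.005, 0, 0, 0, 0, 0, 0.2]'

```text
time_s: 19.2
eef_pos: [0.5767, 0.0722, 0.1062]
ee_rot: [180.0, -0.4, 99.1]
ft_force: [-2.0, 13.8, -2.1]
width: 0.281
```

Call:
arm_command --increments '[-0.005, 0, 0, 0, 0, 0, 0.2, -0.005, 0, 0, 0, 0, 0, 0.2]'

```text
time_s: 19.4
eef_pos: [0.5772, 0.0692, 0.1062]
ee_rot: [180.0, -0.2, 99.2]
ft_force: [-1.7, 9.2, -1.8]
width: 0.284
```

Call:
arm_command --increments '[-0.005, 0, 0, 0, 0, 0, 0.2, -0.005, 0, 0, 0, 0, 0, 0.2]'

```text
time_s: 19.6
eef_pos: [0.5775, 0.0677, 0.1062]
ee_rot: [180.0, -0.2, 99.2]
ft_force: [-1.3, 8.1, -1.7]
width: 0.283
```

Call:
arm_command --increments '[-0.005, 0, 0, 0, 0, 0, 0.2, -0.005, 0, 0, 0, 0, 0, 0.2]'

```text
time_s: 19.8
eef_pos: [0.5776, 0.0666, 0.1062]
ee_rot: [180.0, -0.2, 99.2]
ft_force: [-1.9, 7.9, -1.4]
width: 0.279
```

The buttons slipped under the wall after a peak of about 14 N. It now slides at about 8 N, with roughly 20 mm to go. I move 14 mm, then creep.

Call:
arm_command --increments '[-0.02, 0, 0, 0, 0, 0, 0.2, -0.02, 0, 0, 0, 0, 0, 0.2, -0.02, 0, 0, 0, 0, 0, 0.2, -0.02, 0, 0, 0, 0, 0, 0.2, -0.02, 0, 0, 0, 0, 0, 0.2, -0.02, 0, 0, 0, 0, 0, 0.2, -0.01, 0, 0, 0, 0, 0, 0.2]'

```text
time_s: 20.5
eef_pos: [0.5798, 0.0537, 0.1062]
ee_rot: [180.0, -0.2, 99.2]
ft_force: [-0.7, 8.1, -1.8]
width: 0.281
```

```bash
python3 - <<'E'
from h import *
st=status.read_state();print(st['eef_pos'],st['width'],st['ft_force'])
w=get('wrist');print(w['frame'].shape)
print('yellow',blobs(w,(20,90,90),(34,255,255),(200,100,400,320),4))
print('brass',blobs(w,(8,110,80),(19,255,255),(200,100,400,320),4))
o=np.zeros((420,800,3),np.uint8);o[:,:560]=w['frame'];cv2.imwrite('pics/v5.png',cv2.resize(w['frame'][20:320,180:380],None,fx=2,fy=2,interpolation=cv2.INTER_CUBIC))
E
```

```text
[0.57980338 0.05374289 0.1062148 ] 0.28124273854176146 [-0.74642261  8.14593751 -1.76169525]
(420, 560, 3)
yellow [([279.8, 231.7], [251, 229, 56, 6, 306]), ([219.4, 297.4], [215, 275, 12, 45, 295]), ([338.0, 297.2], [331, 275, 12, 45, 287])]
brass []
```

View pics/v5.png

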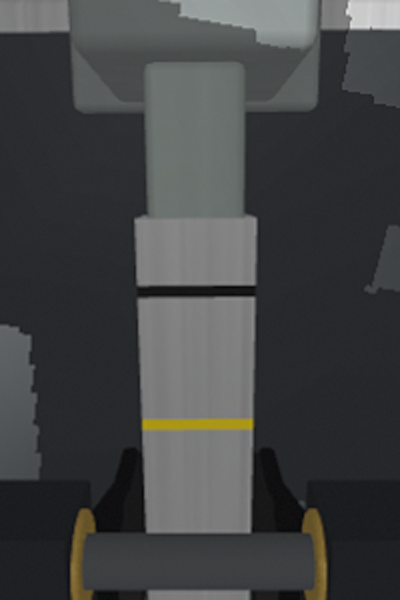

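The yellow line is at wrist (280,232), the sleeve end at about (278,128), and the tube enters the post at about (278,51). Both buttons are hidden.

```bash
python3 - <<'E'
from h import *
w=get('wrist');P=status.read_state()['eef_pos'][:2]
e=np.radians(9.3);ey=np.array([-np.sin(e),np.cos(e)])
f=lambda p,z:(onz(w,p,z)[:2]-P)@ey
a=f((278,51),.175);b=f((278,128),.1775);c=f((279.8,231.7),.1775);l=f((278,165.8),.1775)
print('post face',a,'sleeve end',b,'gap',a-b,'(37 when locked); l60',l,'yellow',c,'to go',c-(a+.013-.095))
E
```

```text
post face 0.10466055382924629 sleeve end 0.07522669425192982 gap 0.029433859577316465 (37 when locked); l60 0.059532813851552555 yellow 0.029375013820484127 to go 0.006714459991237844
```

Call:
arm_command --increments '[-0.01, 0, 0, 0, 0, 0, 0.2, -0.01, 0, 0, 0, 0, 0, 0.2, -0.01, 0, 0, 0, 0, 0, 0.2, -0.01, 0, 0, 0, 0, 0, 0.2]'

```text
time_s: 21.0
eef_pos: [0.5808, 0.0479, 0.1062]
ee_rot: [180.0, -0.0, 99.2]
ft_force: [-0.7, 3.7, -2.3]
width: 0.284
```

Call:
arm_command --increments '[-0.005, 0, 0, 0, 0, 0, 0.2, -0.005, 0, 0, 0, 0, 0, 0.2]'

```text
time_s: 21.2
eef_pos: [0.5809, 0.0473, 0.1062]
ee_rot: [180.0, -0.1, 99.2]
ft_force: [-0.9, 6.1, -3.2]
width: 0.283
```

Call:
arm_command --increments '[-0.005, 0, 0, 0, 0, 0, 0.2, -0.005, 0, 0, 0, 0, 0, 0.2]'

```text
time_s: 21.4
eef_pos: [0.581, 0.0464, 0.1062]
ee_rot: [180.0, -0.1, 99.2]
ft_force: [-0.8, 5.2, -3.4]
width: 0.284
```

```bash
cat > b.py <<'E'
from h import *
st=status.read_state();print(st['eef_pos'],st['width'],st['ft_force'])
w=get('wrist')
print('yellow',blobs(w,(20,90,90),(34,255,255),(240,100,320,320),4))
print('brass',blobs(w,(8,90,60),(19,255,255),(235,190,325,262),2))
E
python3 b.py
```

```text
[0.5810288  0.04644718 0.10624731] 0.28354382995699046 [-0.80104825  5.20112794 -3.35357834]
yellow [([248.7, 216.5], [248, 215, 2, 4, 6]), ([278.4, 232.0], [250, 229, 58, 6, 287])]
brass [([246.6, 222.6], [243, 213, 8, 19, 101]), ([309.9, 221.8], [307, 213, 8, 19, 107])]
```

Both buttons have appeared symmetrically and the force dropped. I measure how far they stand out before letting go.

```bash
cat >> b.py <<'E'
h=cv2.cvtColor(w['frame'],cv2.COLOR_BGR2HSV);m=cv2.inRange(h,(8,90,60),(19,255,255))
for r in (230,226,222,218,214): print(r,np.where(m[r,235:325])[0]+235)
e=np.radians(9.3);ex=np.array([np.cos(e),np.sin(e)]);ey=np.array([-ex[1],ex[0]])
L,Rr=onz(w,(242.5,222.5),.165),onz(w,(314.5,222),.165)
print('span',(Rr-L)[:2]@ex)
P=st['eef_pos'][:2]
print('btn toolx',(L[:2]-P)@ey,(Rr[:2]-P)@ey,'yellow',(onz(w,(278.4,232),.1775)[:2]-P)@ey)
E
python3 b.py
```

```text
[0.58102412 0.04641959 0.10623353] 0.2813776378827583 [-1.02819036  5.62438423 -3.66994919]
yellow [([247.7, 216.8], [245, 215, 5, 5, 10]), ([278.5, 231.9], [250, 229, 58, 6, 288])]
brass [([246.6, 222.8], [243, 213, 8, 19, 97]), ([310.0, 221.9], [307, 213, 8, 19, 110])]
230 [247 248 249 308 309 310]
226 [244 245 246 247 248 249 250 307 308 309 310 311 312 313]
222 [243 244 245 246 247 248 250 307 308 309 310 311 312 313 314]
218 [244 245 246 247 249 307 308 309 310 311 312 313]
214 [247 248 249 307 308 309 310]
span 0.035665474402369134
btn toolx 0.02954786083563631 0.02972401825032543 yellow 0.029270704865170187
```

Span is 35.7 mm (fully out is 35) and both are at the yellow line within 0.5 mm. I ease off the push, open and lift away.

Call:
arm_command --increments '[0.01, 0, 0, 0, 0, 0, 0.2, 0, 0, 0, 0, 0, 0, 0.5, 0, 0, 0, 0, 0, 0, 0.8, 0, 0, 0, 0, 0, 0, 0.8, 0, 0, 0, 0, 0, 0, 0.8, 0, 0, 0, 0, 0, 0, 0.8]'

```text
time_s: 22.1
eef_pos: [0.5813, 0.0464, 0.1067]
ee_rot: [179.9, 0.0, 99.2]
ft_force: [0.2, 0.7, 0.3]
width: 0.651
```

Call:
arm_command --increments '[0.05, 0, -0.1, 0, 0, 0, 0.8, 0.05, 0, -0.2, 0, 0, 0, 0.8, 0.05, 0, -0.35, 0, 0, 0, 0.8, 0.05, 0, -0.35, 0, 0, 0, 0.8, 0, 0, -0.3, 0, 0, 0, 0.8, 0, 0, -0.2, 0, 0, 0, 0.8, 0, 0, 0, 0, 0, 0, 0.8, 0, 0, 0, 0, 0, 0, 0.8, 0, 0, 0, 0, 0, 0, 0.8]'

```text
time_s: 23.0
eef_pos: [0.5764, 0.0667, 0.2549]
ee_rot: [-179.8, -0.0, 99.2]
ft_force: [-0.3, 1.2, -1.2]
width: 0.799
```

```bash
python3 - <<'E'
from h import *
st=status.read_state();print(st['time_s'],st['eef_pos'],st['ft_force'])
w=get('wrist');s=get('side')
a=cv2.resize(s['frame'][100:300,170:320],None,fx=3,fy=3,interpolation=cv2.INTER_CUBIC)
o=np.zeros((600,800,3),np.uint8);o[:,:450]=a;o[:420,450:800]=w['frame'][:,105:455];cv2.imwrite('pics/v6.png',o)
b=blobs(w,(8,110,80),(19,255,255),(230,100,330,290),3);print(b)
print('yellow',blobs(w,(20,90,90),(34,255,255),(240,100,320,320),4))
E
```

```text
23.0 [0.57641222 0.06667232 0.25488323] [-0.30011409  1.20821374 -1.20673764]
[([264.6, 192.4], [263, 188, 4, 9, 25]), ([296.1, 191.7], [295, 188, 4, 9, 25])]
yellow [([265.0, 189.5], [264, 188, 3, 4, 4]), ([281.2, 195.5], [267, 194, 28, 4, 59])]
```

View pics/v6.png

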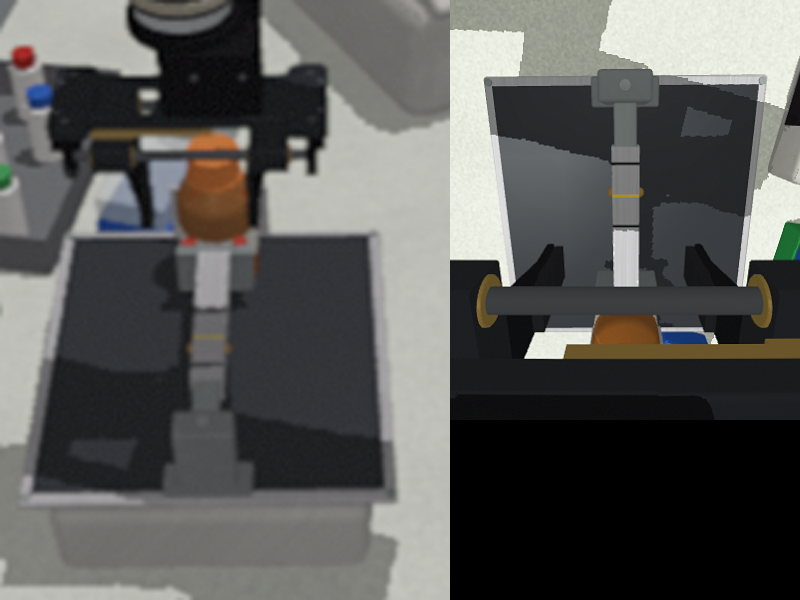

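The bottle is upright and caged, and both buttons stand out at the yellow line (wrist (265,192)/(296,192), the same size and spacing as when parked). The gripper is clear, so I hand in.

```bash
python3 -c "
from plant import job
print(job.finish_job())"
```

```text
the job is handed in; nothing more can be done
None
```

The amber bottle stands upright on the platform, caged by the clamp bar. The job was handed in at about 23 s of the 51 s allowed.

**What I did**
- **Bottle:** I set it down against the two red cushions, feeling contact at about 2.5 N.
- **Bar:** I pinched both buttons flush and drew the bar towards the bottle. The platform ran to its end stop first. The buttons then slipped under the wall at a peak reading of about 14 N, and the bar slid at about 8 N until they popped out at the yellow line. I then let go and lifted clear.

**Last checks**
- **Buttons:** they measured 35.7 mm across the tips (fully out is 35 mm) and sat within 0.5 mm of the yellow line. After letting go they looked the same size and spacing as when fully out in the parking holes.
- **Bottle:** it looked upright between cushions and rollers in the last side and wrist views. I did not measure its tilt or the remaining play.
- **Bystanders:** I saw none moved in the views I took, but I did not measure their positions again.

**What disagreed**
- **Fingertips:** they sit about 40 mm short of the reported TCP. My first grasp therefore closed in the air above the cap, touching nothing. I measured the offset from two cameras and allowed for it from then on.
- **Cameras:** the top and wrist cameras differed by 2 to 3 mm on positions.

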